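# Dock the vial carrier on the tube mixer

## Task

Load the tube mixer: take the vial carrier whose two holes match the mixer's two locating dowels (the longer of the two handled carriers), and lower it over both dowels at once until it lies flat on the mixer's deck, either way round, then let go. Do not drop it onto the mixer, and leave the shorter carrier where it is.

Things in the scene. Friction and masses are not known exactly. Their poses are not given: they have to be found in the camera images.
- carrier: Longer carrier (sizes in mm), loose, 0.3-0.4 kg: aluminium plate 160 (x) x 90 (y) x 8, 26 mm through holes at x = +-60, y = 0. Black bridge handle over its middle: bar 64 long (x), 14 wide (y), 48 to 60 above the underside, legs at x = +-27. Rows of vials at y = +-34, tops 24 above the underside. Origin: centre of the underside, z up. Starts flat, x within 30 deg of world x.
- short_carrier: Shorter carrier of the same make, loose, not to be moved: plate 120 (x) x 90 (y) x 8 mm, same kind of handle (bar 48 mm long) and vials, holes at x = +-37 mm, which do not fit the dowels. Origin: centre of the underside. Jars up to 60 mm tall stand between the two carriers and the mixer.
- mixer: Tube mixer (mm), fixed: white box 190 (x) x 120 (y), black deck 65 above the bench, blue panel on one short end. Brass dowels on the deck at x = +-60, y = 0: 12 diameter for 14, then tapering to a 4 tip 34 above the deck. Origin: on the bench, midway between the dowels, x within 30 deg of world x. Docked, the carrier's origin is 65 above this one, x axes parallel or opposed, 7 play all round.
Things that resemble listed ones, but are neither listed nor needed, are in the scene too. Leave any brown or pink look-alike of the mixer alone.

How it is judged:
By the outcome, as a careful person would: the job done as asked, in the order asked, and still so for the second after the job is handed in, with the robot touching nothing.
It also fails if it takes over 43 s, if anything falls off the work surface, if the arm or the gripper's body presses on something with over 40 N, if the wrist force passes 120 N, or if a joint passes its speed limit or range.

## Robot

A 6-joint arm with a two-finger parallel gripper is mounted at the origin on the work surface. World frame = base frame: x ahead of the robot, y to its left, z up, the work surface at z = 0. Lengths are in mm, angles in rad, forces in N, time in s.
With the tool pointing down it reaches from about 250 to 775 mm from the base axis. Payload 4 kg.
Tool frame: the origin (TCP) lies at the very end of the fingers, on their centre line; the grasp point (between the pads) lies 19 mm behind it; x points along the fingers, y is the direction in which the jaws open and shut, and the axes are right-handed (so a half turn about x gives the same grasp; the last joint's range is limited). The gripper opens to 85 mm and grips with 20 to 120 N. Pads are 22 mm wide; open, the fingers measure 114 mm over their backs; the gripper's body (76 mm by 85 mm) begins 54 mm behind the grasp point. The pads swing forward as they close: fully open they stand 13 mm farther back than shut.
Start: joints at [-1.394, 0.087, 1.371, -0, 1.684, -0.103], TCP at [151.886, -528.629, 231.341] pointing down, gripper open.
Joint ranges: [-3.1, 3.1], [-0.76, 2.03], [0.27, 2.55], [-1.08, 4.22], [0.17, 2.65], [-2.57, 2.57]. Speed limits (rad/s): [2.79, 2.79, 3.14, 3.14, 3.14, 3.14].

## Interface

Orientations are given as a rotation vector (axis times angle).
In Python, from rig import bot gives the robot as it stands. The module is installed in compiled form; this text tells all that it offers.
- The arm moves only by the tool step_arm, never from a script. Its argument "targets" is a list of rows, each a list of 5 numbers: the closure, from 0 (fully open) to 1 (shut), then the shift along the world's x, y, z in m, then the turn about the world's z in rad. A call has 1 to 10 rows; each row shifts and turns the pose as measured when the row begins; what a row does not reach is not made up. A row lasts 1/8 s, in which the tool goes at most 62.5 mm and 10.7 degrees, less where a joint would pass 70% of its speed; a pose out of reach is approached as far as the arm can. A call is refused whole if a number of a shift passes 0.0625 or a number of a turn 0.188, either way. A call with a gripper value outside its range is refused whole. The fingers move at their own pace and stop on an object; "squeeze" is the grip in N (left out, the last holds). Time passes only in rows, so rows that do not move let the fingers close. It gives the time, the measured TCP pose, the force and the opening at its end, in the units of the state.
- bot.sense(): the state, without advancing time (a new reading comes with each control period).
- bot.grab_frame(name): name is "scene" or "top" or "wrist"; returns (picture, depth): 384x512x3 uint8, red, green, blue; 384x512 float32, mm along the optical axis (not along the pixel's ray), 0 where there is no reading.
- bot.calibration(name): a dict with "camera_matrix" (3x3 intrinsics, pixels), "position" and "rotation" of the camera in the world. Camera axes: x right, y down, z forward; pixel columns grow to the right and rows downward; lengths in mm; the calibration is good to about 2 mm. The wrist camera is an equidistant fisheye: a pixel r from the principal point sees the ray r / f radians off the axis. A picture is of the moment at which its call begins: read the wrist's pose just before it. calibration takes no time and is no camera call; for the wrist camera it gives the pose at the moment of the call.
- bot.sign_off(): hands the job in, once; it reports no verdict.
Trained networks look in the newest picture that a camera, given by its name, has taken for a name from the list of things; names that differ only in an ending like _2 or _b are one class to them, and where a whole thing is asked for, a point or a joint stands for the part that bears it (a point fixed in the world has none). Each returns a list of dicts, best first, with "score" (0 to 1); they miss things now and then, are a little off and sometimes report something else, mostly with a low value. They report only what shows in the picture. A call takes as long as a camera call. They do not tell look-alikes from the thing itself.
- bot.look_for(target, camera): "rect" ([centre column, centre row, width, height] in pixels, round what is visible of it).
- bot.silhouettes(target, camera): "pixels" (384x512 bool, what is visible of it) and "rect" ([centre column, centre row, width, height] in pixels, round what is visible of it).
The state is a dict: "time_s": time; "joint_pos": joint angles; "qvel": joint speeds; "effort": joint torques, N m; "tool_pos": TCP position; "eef_rot": TCP orientation; "contact_force": force on the tool from outside, world axes, zero at the start; "wrist_torque": the same for the moment, N m; "gripper_width": finger opening in mm.
Only numpy, scipy, OpenCV 4.12 (cv2) and the standard library are available. Lean on these libraries where they do the work, as an engineer would, in place of code of your own. Each camera call takes 0.05 s, during which the arm holds its last target. There are 200 camera calls.

## Working session

There is one attempt and no reset: what is moved stays moved. The work goes in short steps, Python scripts to look and compute and a tool call to move; the robot and the scene stay as the last step left them, time stands still between calls to the robot, and variables do not carry over. Pictures are saved under pics/ and viewed, about 8 in all and at most 12, crops included, and the job is handed in when it is done.

Besides the shell and the picture viewer there is one more tool, called after "Emit:" as name(argument=value, ...), one argument or row to a line, values as JSON. step_arm: Moves the arm, as the interface text tells. Its arguments: {"type":"object","properties":{"targets":{"type":"array","items":{"type":"array","items":{"type":"number"}}},"squeeze":{"type":"number"}},"required":["targets"]}

```bash
mkdir -p pics; cat > h.py <<'E'
import numpy as np, cv2
from rig import bot
def world(cam,depth,mask,cal):
    K=np.array(cal["camera_matrix"]);R=np.array(cal["rotation"]);p=np.array(cal["position"])
    if R.shape!=(3,3): R=cv2.Rodrigues(R)[0]
    v,u=np.nonzero(mask&(depth>0));d=depth[v,u]
    x=(u-K[0,2])/K[0,0];y=(v-K[1,2])/K[1,1]
    if cam=="wrist":
        r=np.hypot(x,y);s=np.where(r>1e-9,np.tan(r)/np.maximum(r,1e-9),1);x=x*s;y=y*s
    return (R@np.stack([x*d,y*d,d])).T+p, np.stack([u,v],1)
E
python3 - <<'E'
from h import *
ims=[]
for c in ["scene","top"]:
    im,d=bot.grab_frame(c);cal=bot.calibration(c);np.savez(c+".npz",im=im,d=d)
    cv2.imwrite(f"pics/{c}0.png",im[:,:,::-1])
    print(c,np.round(cal["position"]),np.round(cal["camera_matrix"][0],1))
    for n in ["carrier","short_carrier","mixer"]:
        for s in bot.silhouettes(n,c):
            m=s["pixels"];P,_=world(c,d,m,cal)
            if len(P)<20: continue
            print(n,round(s["score"],2),np.round(s["rect"]),len(P),"med",np.round(np.median(P,0)),"z95",np.round(np.percentile(P[:,2],[5,50,95])), "minrect", [np.round(q) for q in cv2.minAreaRect(P[:,:2].astype(np.float32))])
print(bot.sense()["time_s"])
E
```

```text
scene [1253.   46.  902.] [421.8   0.  256.9]
carrier 0.95 [421. 254.  50.  59.] 1972 med [581. 325.   9.] z95 [ 2.  9. 59.] minrect [array([560., 331.]), array([173., 101.]), np.float64(10.0)]
short_carrier 0.64 [286. 230.  34.  43.] 1230 med [569. -16.   9.] z95 [ 4.  9. 58.] minrect [array([555., -18.]), array([132.,  90.]), np.float64(7.0)]
mixer 0.98 [207. 148.  54.  60.] 2239 med [ 351. -291.   64.] z95 [15. 64. 69.] minrect [array([ 277., -317.]), array([280., 141.]), np.float64(34.0)]
mixer 0.76 [187. 215.  47.  70.] 3036 med [ 605. -273.   65.] z95 [22. 65. 68.] minrect [array([ 546., -293.]), array([255., 121.]), np.float64(19.0)]
mixer 0.63 [421. 252.  49.  58.] 1884 med [583. 325.   9.] z95 [ 4.  9. 59.] minrect [array([565., 331.]), array([163.,  98.]), np.float64(10.0)]
mixer 0.56 [108. 180.  56.  65.] 2587 med [ 528. -535.   65.] z95 [19. 65. 69.] minrect [array([ 460., -580.]), array([287., 133.]), np.float64(30.0)]
top [338. -94. 936.] [351.7   0.  257.5]
carrier 0.74 [100. 148.  39.  60.] 1888 med [562. 324.  10.] z95 [ 6. 10. 60.] minrect [array([567., 329.]), array([161.,  92.]), np.float64(10.0)]
short_carrier 0.84 [231. 155.  40.  48.] 1461 med [555. -20.  10.] z95 [ 2. 10. 60.] minrect [array([561., -19.]), array([128.,  95.]), np.float64(5.0)]
mixer 0.89 [436. 176.  94.  84.] 4179 med [ 490. -540.   65.] z95 [19. 65. 69.] minrect [array([ 500., -569.]), array([207., 163.]), np.float64(29.0)]
mixer 0.83 [331. 148.  72.  80.] 3596 med [ 568. -277.   66.] z95 [41. 66. 69.] minrect [array([ 576., -292.]), array([192., 141.]), np.float64(19.0)]
0.4
```

```bash
python3 -c "
import cv2
a=cv2.imread('pics/scene0.png');b=cv2.imread('pics/top0.png')
cv2.imwrite('pics/s0.png',cv2.resize(a,(768,576)));cv2.imwrite('pics/t0.png',cv2.resize(b,(768,576)))"
```

```text
(no output)
```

View pics/s0.png

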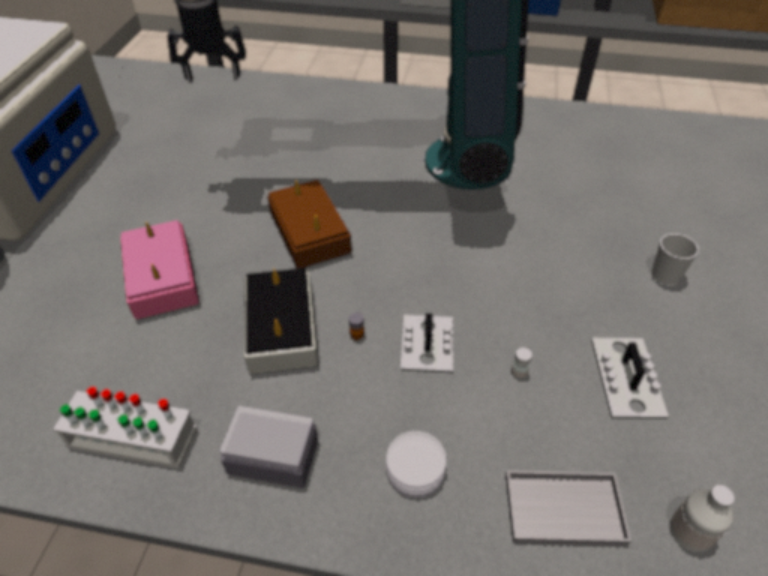

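View pics/t0.png

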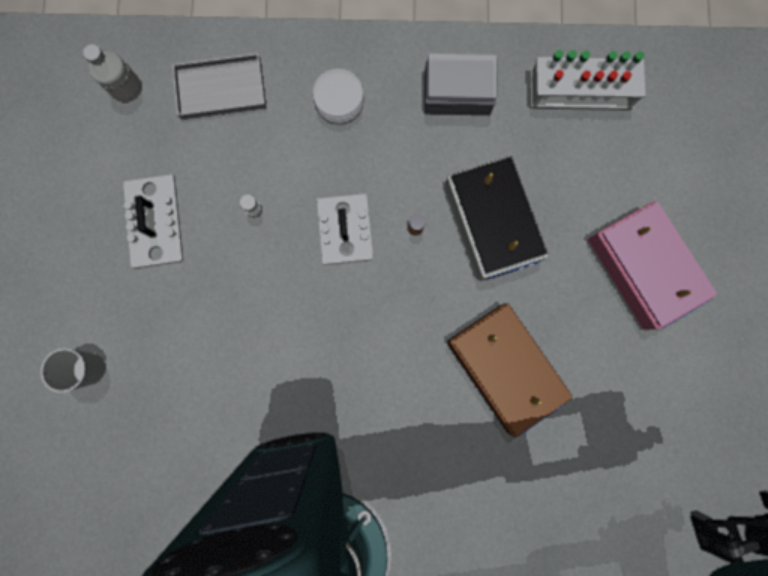

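Seen in both views: the two handled carriers are at top-view pixels (150,222), the longer one with holes near its ends, and (344,228), the shorter one. The mixer candidates are at (497,217) with a white box, black deck and blue end, (655,265) in pink and (510,368) in brown. The longer carrier and the black-and-white mixer fit the description. I'll confirm both in a crop and refine their poses.

```bash
cat > m.py <<'E'
from h import *
for c in ["top","scene"]:
    z=np.load(c+".npz");d=z["d"];cal=bot.calibration(c);P,uv=world(c,d,np.ones(d.shape,bool),cal)
    def rect(ctr,r,lo,hi,er=0):
        k=(np.hypot(*(P[:,:2]-ctr).T)<r)&(P[:,2]>lo)&(P[:,2]<hi)
        m=np.zeros(d.shape,np.uint8);m[uv[k,1],uv[k,0]]=1
        n,l,st,_=cv2.connectedComponentsWithStats(m);m=(l==1+np.argmax(st[1:,4]))
        Q,_=world(c,d,m,cal)
        # axis by minAreaRect
        return [np.round(q,1) for q in cv2.minAreaRect(Q[:,:2].astype(np.float32))],np.round(np.median(Q[:,2]),1)
    print(c,"plate",rect((566,329),105,5,15))
    print(c,"handle",rect((566,329),50,45,70))
    print(c,"deck",rect((576,-285),130,60,70))
    k=(np.hypot(*(P[:,:2]-(576,-285)).T)<90)&(P[:,2]>74)
    Q=P[k];print("dowel pts",len(Q))
    if len(Q)>4:
        _,lab,cc=cv2.kmeans(Q.astype(np.float32),2,None,(3,50,.1),5,cv2.KMEANS_PP_CENTERS);print(cc.round(1),np.bincount(lab[:,0]))
E
python3 m.py
python3 -c "
import cv2,numpy as np
b=cv2.imread('pics/top0.png')
cv2.imwrite('pics/c0.png',np.hstack([cv2.resize(b[105:195,65:165],(400,360),interpolation=2),cv2.resize(b[95:195,280:380],(360,360),interpolation=2)]))"
```

```text
top plate ([array([567.5, 328.5]), array([164. ,  94.4]), np.float64(10.1)], np.float64(9.8))
top handle ([array([566.2, 328. ]), array([64.5, 15. ]), np.float64(9.1)], np.float64(60.8))
top deck ([array([ 574.3, -282.7]), array([182.5, 111.6]), np.float64(19.1)], np.float64(66.2))
dowel pts 48
[[ 629.6 -261.    87.2]
 [ 517.1 -300.2   87.7]] [23 25]
scene plate ([array([565.3, 327.8]), array([161.4,  92.3]), np.float64(10.0)], np.float64(8.6))
scene handle ([array([564.8, 328. ]), array([66.9, 15.2]), np.float64(11.2)], np.float64(59.3))
scene deck ([array([ 572.9, -282.4]), array([188.5, 111.1]), np.float64(18.5)], np.float64(65.6))
dowel pts 61
[[ 520.1 -301.5   85.7]
 [ 633.7 -261.9   86.9]] [31 30]
```

View pics/c0.png

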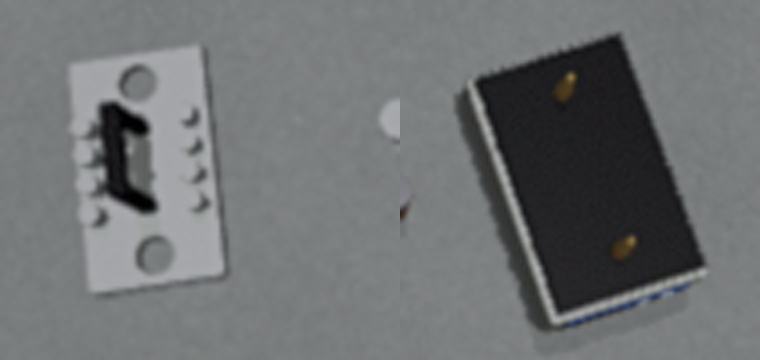

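The crop confirms both: the left one has its holes near the plate ends (long carrier, about 566, 328, yaw about 10°). The right one is the black deck in a white box with a blue end and two dowels (about 574.5, -282, yaw about 19°).

```bash
cat > st.py <<'E'
from h import *
def st():
    s=bot.sense();R=cv2.Rodrigues(np.array(s["eef_rot"],float))[0]
    print("t",round(s["time_s"],2),"tcp",np.round(s["tool_pos"],1),"xaxis",np.round(R[:,0],3),"jawdeg",round(np.degrees(np.arctan2(R[1,1],R[0,1])),1),"F",np.round(s["contact_force"],1),"T",np.round(s["wrist_torque"],2),"w",round(s["gripper_width"],1),"q",np.round(s["joint_pos"],2))
    return s,R
if __name__=="__main__": st()
E
python3 st.py
```

```text
t 0.4 tcp [ 151.9 -528.6  231.1] xaxis [-0.  0. -1.] jawdeg -74.0 F [ 0.9 -0.1 -1.2] T [ 0.01  0.02 -0.04] w 85.7 q [-1.39  0.09  1.37 -0.    1.68 -0.1 ]
```

Emit:
step_arm(
  targets=[
    [0, 0.027, 0.056, 0, -0.02],
    [0, 0.027, 0.056, 0, -0.02],
    [0, 0.027, 0.056, 0, -0.02],
    [0, 0.027, 0.056, 0, -0.02],
    [0, 0.027, 0.056, 0, -0.02],
    [0, 0.027, 0.056, 0, 0],
    [0, 0.027, 0.056, 0, 0],
    [0, 0.027, 0.056, 0, 0],
    [0, 0.027, 0.056, 0, 0],
    [0, 0.027, 0.056, 0, 0],
  ],
)

```text
time_s: 1.65
tool_pos: [420.7, 35.4, 231.5]
eef_rot: [2.145, 0.174, -2.122]
contact_force: [0.7, -0.3, -0.7]
gripper_width: 85.4
```

```bash
python3 st.py
```

```text
t 1.65 tcp [420.7  35.4 231.5] xaxis [ 0.011 -0.002 -1.   ] jawdeg -80.5 F [ 0.7 -0.3 -0.7] T [-0.02 -0.01  0.03] w 85.4 q [-0.05 -0.21  1.65 -0.    1.69  1.36]
```

Emit:
step_arm(
  targets=[
    [0, 0.027, 0.055, 0, 0],
    [0, 0.027, 0.055, 0, 0],
    [0, 0.027, 0.055, 0, 0],
    [0, 0.027, 0.055, 0, 0],
    [0, 0.025, 0.05, -0.01, 0],
    [0, 0.01, 0.02, -0.03, 0],
    [0, 0, 0, 0, 0],
  ],
)

```text
time_s: 2.52
tool_pos: [565.9, 337.2, 190.0]
eef_rot: [2.145, 0.18, -2.113]
contact_force: [-0.6, -0.2, -0.7]
gripper_width: 85.4
```

```bash
cat > w.py <<'E'
from h import *; from st import st
import sys
s,R=st();cal=bot.calibration("wrist");im,d=bot.grab_frame("wrist")
cv2.imwrite(f"pics/{sys.argv[1]}.png",cv2.resize(im[:,:,::-1],(640,480)))
P,uv=world("wrist",d,np.ones(d.shape,bool),cal)
def rect(c,r,lo,hi):
    k=(np.hypot(*(P[:,:2]-c).T)<r)&(P[:,2]>lo)&(P[:,2]<hi)
    m=np.zeros(d.shape,np.uint8);m[uv[k,1],uv[k,0]]=1
    n,l,stt,_=cv2.connectedComponentsWithStats(m)
    if n<2: return None
    Q,_=world("wrist",d,l==1+np.argmax(stt[1:,4]),cal)
    return [np.round(q,1) for q in cv2.minAreaRect(Q[:,:2].astype(np.float32))],np.median(Q[:,2]).round(1),len(Q)
print("plate",rect((566,328),105,4,15));print("handle",rect((566,328),50,45,70))
E
python3 w.py w1
```

```text
t 2.52 tcp [565.9 337.2 190. ] xaxis [ 0.015 -0.003 -1.   ] jawdeg -80.1 F [-0.6 -0.2 -0.7] T [-0.05  0.01 -0.02] w 85.4 q [ 0.46  0.33  1.16 -0.01  1.63  1.85]
plate ([array([566.1, 328.3]), array([160.1,  91. ]), np.float64(9.8)], np.float64(7.0), 8005)
handle ([array([565.8, 328.5]), array([64. , 13.9]), np.float64(10.0)], np.float64(58.7), 950)
```

View pics/w1.png

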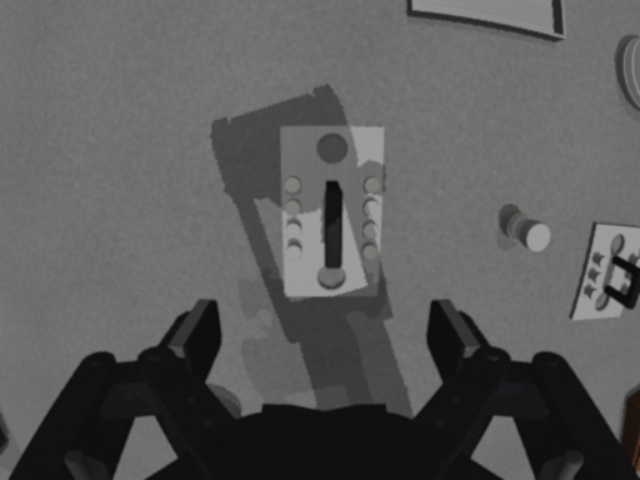

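The wrist view shows the carrier upright with its handle at pixel (333,225), and agrees with the fixed cameras: (566, 328.4), yaw 10°.

Emit:
step_arm(
  targets=[
    [0, 0, -0.009, -0.03, 0],
    [0, 0, 0, -0.045, 0],
    [0, 0, 0, -0.04, 0],
    [0, 0, 0, -0.02, 0],
    [0, 0, 0, -0.01, 0],
    [0, 0, 0, 0, 0],
  ],
)

```text
time_s: 3.32
tool_pos: [571.3, 322.3, 60.1]
eef_rot: [2.178, 0.179, -2.093]
contact_force: [0.0, -0.2, 0.0]
gripper_width: 85.7
```

```bash
python3 st.py
```

```text
t 3.33 tcp [571.3 322.3  60.1] xaxis [ 0.04   0.005 -0.999] jawdeg -80.5 F [ 0.  -0.2  0. ] T [ 0.01  0.04 -0.01] w 85.7 q [ 0.43  0.38  1.36 -0.01  1.36  1.84]
```

Emit:
step_arm(
  targets=[
    [0, -0.005, 0.006, -0.01, 0],
    [0, 0, 0, -0.01, 0],
    [0, 0, 0, -0.004, 0],
    [0, 0, 0, 0, 0],
  ],
)

```text
time_s: 3.82
tool_pos: [567.7, 329.6, 38.7]
eef_rot: [2.186, 0.182, -2.087]
contact_force: [-0.3, -0.1, -0.6]
gripper_width: 85.2
```

```bash
python3 st.py
```

```text
t 3.83 tcp [567.7 329.6  38.7] xaxis [ 0.045  0.008 -0.999] jawdeg -80.5 F [-0.3 -0.1 -0.6] T [ 0.04 -0.02  0.01] w 85.2 q [ 0.45  0.39  1.39 -0.01  1.31  1.85]
```

Emit:
step_arm(
  targets=[
    [0, -0.001, -0.001, -0.004, 0],
    [1, 0, 0, 0, 0],
    [1, 0, 0, 0, 0],
    [1, 0, 0, 0, 0],
    [1, 0, 0, 0, 0],
    [1, 0, 0, 0, 0],
    [1, 0, 0, 0, 0],
  ],
  squeeze=80,
)

```text
time_s: 4.7
tool_pos: [567.3, 328.8, 35.2]
eef_rot: [2.187, 0.183, -2.086]
contact_force: [-0.2, 0.4, -0.8]
gripper_width: 12.7
```

```bash
python3 st.py
```

```text
t 4.7 tcp [567.3 328.8  35.2] xaxis [ 0.047  0.009 -0.999] jawdeg -80.5 F [-0.2  0.4 -0.8] T [-0.    0.02  0.01] w 12.7 q [ 0.44  0.4   1.4  -0.01  1.3   1.85]
```

Emit:
step_arm(
  targets=[
    [1, 0, 0, 0.01, 0],
    [1, 0, 0, 0.02, 0],
    [1, 0, 0, 0.03, 0],
    [1, 0, 0, 0.035, 0],
    [1, 0, 0, 0.035, 0],
    [1, 0, 0, 0.02, 0],
    [1, 0, 0, 0.01, 0],
    [1, 0, 0, 0, 0],
  ],
)

```text
time_s: 5.7
tool_pos: [561.7, 326.2, 193.9]
eef_rot: [2.169, 0.176, -2.1]
contact_force: [-0.5, -0.4, -3.6]
gripper_width: 12.4
```

```bash
python3 st.py
```

```text
t 5.7 tcp [561.7 326.2 193.9] xaxis [ 0.032  0.002 -0.999] jawdeg -80.5 F [-0.5 -0.4 -3.6] T [ 0.04  0.04 -0.02] w 12.4 q [ 0.44  0.3   1.2  -0.01  1.62  1.85]
```

Emit:
step_arm(
  targets=[
    [1, 0.001, -0.02, 0, 0],
    [1, 0.001, -0.04, 0, 0.02],
    [1, 0.001, -0.05, 0, 0.02],
    [1, 0.001, -0.05, 0, 0.02],
    [1, 0.001, -0.05, 0, 0.02],
    [1, 0.001, -0.05, 0, 0.02],
    [1, 0.001, -0.05, 0, 0.02],
    [1, 0.001, -0.05, 0, 0.02],
    [1, 0.001, -0.05, 0, 0.02],
    [1, 0.001, -0.05, 0, 0],
  ],
)

```text
time_s: 6.95
tool_pos: [559.6, -154.6, 177.1]
eef_rot: [2.046, 0.339, -2.035]
contact_force: [2.1, 0.4, -3.2]
gripper_width: 12.4
```

```bash
python3 st.py
```

```text
t 6.95 tcp [ 559.6 -154.6  177.1] xaxis [ 0.006 -0.002 -1.   ] jawdeg -71.0 F [ 2.1  0.4 -3.2] T [ 0.01 -0.05 -0.01] w 12.4 q [-0.37  0.17  1.39  0.    1.58  0.87]
```

Emit:
step_arm(
  targets=[
    [1, 0.003, -0.04, 0.003, 0],
    [1, 0.004, -0.035, 0, 0],
    [1, 0.004, -0.02, 0, 0],
    [1, 0.004, -0.008, 0, 0],
    [1, 0, 0, 0, 0],
    [1, 0, 0, 0, 0],
  ],
)

```text
time_s: 7.7
tool_pos: [568.6, -264.5, 173.1]
eef_rot: [2.041, 0.341, -2.054]
contact_force: [0.5, -0.3, -3.8]
gripper_width: 12.8
```

```bash
cat > top.py <<'E'
from h import *; from st import st
import sys
s,R=st()
for c in ["scene","top","wrist"]:
    cal=bot.calibration(c);im,d=bot.grab_frame(c);np.savez(f"{c}{sys.argv[1]}.npz",im=im,d=d)
    P,uv=world(c,d,np.ones(d.shape,bool),cal)
    print(c)
    zt=s["tool_pos"][2]-35
    for lab,lo,hi in (("plate",zt-2,zt+15),("handle",zt+45,zt+66)):
        k=(np.hypot(*(P[:,:2]-s["tool_pos"][:2]).T)<105)&(P[:,2]>lo)&(P[:,2]<hi)
        m=np.zeros(d.shape,np.uint8);m[uv[k,1],uv[k,0]]=1
        n,l,stt,_=cv2.connectedComponentsWithStats(m)
        if n<2: continue
        Q,_=world(c,d,l==1+np.argmax(stt[1:,4]),cal)
        print(lab,len(Q),[np.round(q,1) for q in cv2.minAreaRect(Q[:,:2].astype(np.float32))],np.round(np.linalg.lstsq(np.c_[Q[:,:2]-s["tool_pos"][:2],np.ones(len(Q))],Q[:,2],rcond=None)[0],3))
    cv2.imwrite(f"pics/{c}{sys.argv[1]}.png",im[:,:,::-1])
a=cv2.imread(f"pics/scene{sys.argv[1]}.png")[90:290,110:310];b=cv2.imread(f"pics/wrist{sys.argv[1]}.png")
cv2.imwrite(f"pics/v{sys.argv[1]}.png",np.hstack([cv2.resize(a,(384,384),interpolation=2),cv2.resize(b,(416,384))]))
E
python3 top.py 2
```

```text
t 7.7 tcp [ 568.6 -264.5  173.1] xaxis [-0.007  0.004 -1.   ] jawdeg -71.4 F [ 0.5 -0.3 -3.8] T [ 0.03 -0.    0.05] w 12.8 q [-0.53  0.28  1.26 -0.    1.61  0.72]
scene
plate 1082 [array([ 568.2, -264.6]), array([160.1,  89.5]), np.float64(18.7)] [-5.50000e-02 -1.70000e-02  1.46622e+02]
handle 186 [array([ 571.8, -266.3]), array([58.8, 35.4]), np.float64(45.0)] [-1.1200e-01 -6.3000e-02  1.9681e+02]
top
plate 179 [array([ 548.2, -302.1]), array([67.7, 31.7]), np.float64(20.1)] [-6.00000e-02  1.70000e-02  1.48434e+02]
handle 110 [array([ 551. , -263.8]), array([31.6, 26.7]), np.float64(87.7)] [ 5.60000e-02 -1.98000e-01  1.97883e+02]
wrist
plate 16199 [array([ 586.9, -259. ]), array([115.9,  90.8]), np.float64(18.7)] [-5.60000e-02 -1.30000e-02  1.45568e+02]
handle 4595 [array([ 570.9, -267.1]), array([61.9, 37.7]), np.float64(38.9)] [-8.20000e-02 -2.20000e-02  1.96425e+02]
```

View pics/v2.png

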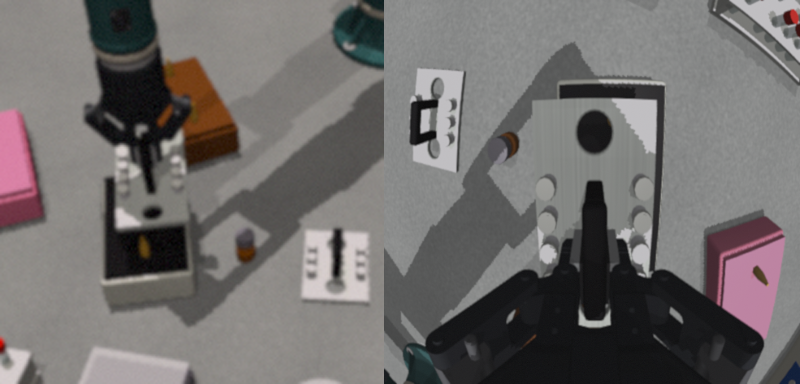

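The long carrier is held level in roll, with a 3° pitch (its +x end is low), about 18 mm short of the mixer in y. The far hole is at (595,131) in the wrist view. I'll correct xy and come down to just above the tips.

Emit:
step_arm(
  targets=[
    [1, 0.003, -0.012, -0.005, 0],
    [1, 0.003, -0.008, -0.01, 0],
    [1, 0, 0, -0.008, 0],
    [1, 0, 0, 0, 0],
    [1, 0, 0, 0, 0],
  ],
)

```text
time_s: 8.48
tool_pos: [575.0, -285.1, 148.1]
eef_rot: [2.04, 0.342, -2.053]
contact_force: [-0.1, 0.2, -3.7]
gripper_width: 12.5
```

```bash
python3 st.py
```

```text
t 8.47 tcp [ 575.  -285.1  148.1] xaxis [-0.007  0.004 -1.   ] jawdeg -71.3 F [-0.1  0.2 -3.7] T [-0.03 -0.04  0.01] w 12.5 q [-0.55  0.32  1.26 -0.    1.57  0.7 ]
```

Emit:
step_arm(
  targets=[
    [1, -0.0005, 0.003, -0.003, 0],
    [1, 0, 0, -0.006, 0],
    [1, 0, 0, -0.005, 0],
    [1, 0, 0, 0, 0],
  ],
)

```text
time_s: 8.98
tool_pos: [574.6, -281.4, 133.7]
eef_rot: [2.04, 0.342, -2.052]
contact_force: [0.2, -0.4, -3.7]
gripper_width: 12.6
```

```bash
python3 top.py 3
```

```text
t 8.97 tcp [ 574.6 -281.4  133.7] xaxis [-0.006  0.004 -1.   ] jawdeg -71.3 F [ 0.2 -0.4 -3.7] T [-0.03  0.01  0.05] w 12.6 q [-0.54  0.33  1.28 -0.    1.54  0.7 ]
scene
plate 1032 [array([ 574.3, -281.6]), array([158.8,  89.9]), np.float64(18.9)] [-5.30000e-02 -1.90000e-02  1.07239e+02]
handle 183 [array([ 577.3, -279.5]), array([37. , 58.3]), np.float64(87.1)] [-1.2300e-01 -6.2000e-02  1.5732e+02]
top
plate 59 [array([ 572.1, -316.9]), array([25.7, 25.2]), np.float64(45.7)] [-1.90000e-02  2.30000e-02  1.09031e+02]
handle 59 [array([ 559.3, -281.8]), array([27.7, 21.9]), np.float64(88.0)] [-1.43000e-01 -1.26000e-01  1.57284e+02]
wrist
plate 16163 [array([ 593.2, -276.1]), array([115.8,  90.9]), np.float64(18.9)] [-5.4000e-02 -1.3000e-02  1.0659e+02]
handle 4600 [array([ 575.3, -280. ]), array([37.6, 62.2]), np.float64(88.4)] [-8.4000e-02 -2.0000e-02  1.5736e+02]
```

View pics/v3.png

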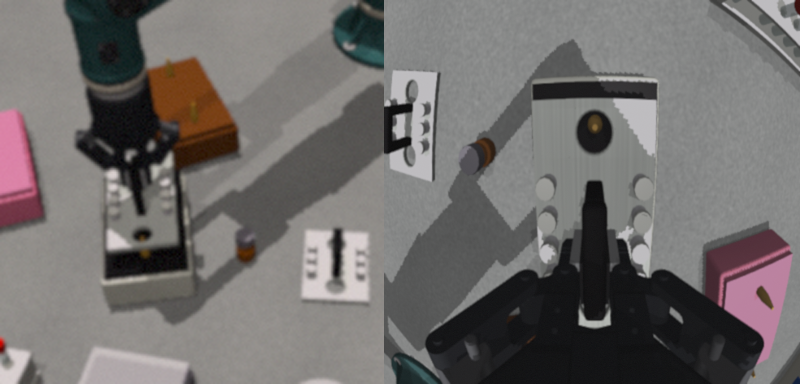

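The wrist view shows the dowel tip at (595,124) inside the hole at (595,131). The plate pose matches the mixer within 1 mm and 0.3°, so I'll lower slowly.

Emit:
step_arm(
  targets=[
    [1, 0, -0.0005, -0.004, 0],
    [1, 0, 0, -0.005, 0],
    [1, 0, 0, -0.005, 0],
    [1, 0, 0, -0.004, 0],
    [1, 0, 0, 0, 0],
  ],
  squeeze=40,
)

```text
time_s: 9.75
tool_pos: [575.0, -282.4, 115.3]
eef_rot: [2.041, 0.341, -2.051]
contact_force: [0.2, -0.2, -4.5]
gripper_width: 12.6
```

```bash
python3 st.py
```

```text
t 9.75 tcp [ 575.  -282.4  115.3] xaxis [-0.005  0.003 -1.   ] jawdeg -71.3 F [ 0.2 -0.2 -4.5] T [-0.03 -0.04  0.01] w 12.6 q [-0.54  0.34  1.31 -0.    1.5   0.7 ]
```

Nothing touches yet and the underside is at about 80 mm.

Emit:
step_arm(
  targets=[
    [1, 0, 0, -0.004, 0],
    [1, 0, 0, -0.004, 0],
    [1, 0, 0, -0.002, 0],
    [1, 0, 0, 0, 0],
  ],
  squeeze=25,
)

```text
time_s: 10.25
tool_pos: [575.1, -282.4, 104.8]
eef_rot: [2.042, 0.341, -2.05]
contact_force: [0.4, 0.2, -2.1]
gripper_width: 13.0
```

Emit:
step_arm(
  targets=[
    [1, 0, 0, -0.002, 0],
    [1, 0, 0, -0.001, 0],
  ],
)

```text
time_s: 10.5
tool_pos: [575.2, -282.7, 103.2]
eef_rot: [2.042, 0.339, -2.049]
contact_force: [-2.1, 0.4, 1.0]
gripper_width: 12.5
```

```bash
python3 st.py
```

```text
t 10.5 tcp [ 575.2 -282.7  103.2] xaxis [-0.004  0.002 -1.   ] jawdeg -71.3 F [-2.1  0.4  1. ] T [0.12 0.21 0.06] w 12.5 q [-0.54  0.34  1.32 -0.    1.48  0.7 ]
```

Contact has begun at the low end. I'll press down gently to level the plate.

Emit:
step_arm(
  targets=[
    [1, 0, 0, -0.0015, 0],
    [1, 0, 0, -0.0015, 0],
  ],
)

```text
time_s: 10.75
tool_pos: [575.0, -283.1, 102.6]
eef_rot: [2.042, 0.338, -2.048]
contact_force: [-5.1, 1.5, 3.6]
gripper_width: 12.0
```

```bash
python3 top.py 4
```

```text
t 10.75 tcp [ 575.  -283.1  102.6] xaxis [-0.003  0.    -1.   ] jawdeg -71.3 F [-5.1  1.5  3.6] T [0.29 0.4  0.15] w 12.0 q [-0.55  0.34  1.32 -0.    1.48  0.7 ]
scene
plate 1240 [array([ 577.6, -281.8]), array([179.1, 109.9]), np.float64(19.4)] [-2.5000e-02 -3.3000e-02  7.4615e+01]
handle 175 [array([ 577., -281.]), array([36.7, 58.1]), np.float64(87.4)] [-9.3000e-02 -9.3000e-02  1.2645e+02]
top
plate 117 [array([ 640.9, -220.3]), array([29. , 55.4]), np.float64(58.1)] [-0.158 -0.17  89.393]
handle 51 [array([ 557.4, -286.4]), array([22.1, 23.2]), np.float64(5.4)] [-5.70000e-02 -1.50000e-02  1.27448e+02]
wrist
plate 16406 [array([ 593.6, -276.3]), array([116.9,  93.5]), np.float64(18.8)] [-3.7000e-02 -1.2000e-02  7.4863e+01]
handle 4588 [array([ 575.9, -281.5]), array([37.6, 61.1]), np.float64(88.3)] [-6.50000e-02 -1.60000e-02  1.25615e+02]
```

Emit:
step_arm(
  targets=[
    [1, 0, 0.0005, -0.003, 0],
    [1, 0, 0, -0.003, 0],
    [1, 0, 0, -0.003, 0],
  ],
  squeeze=20,
)

```text
time_s: 11.28
tool_pos: [574.8, -283.9, 101.2]
eef_rot: [2.043, 0.333, -2.044]
contact_force: [-8.3, 2.8, 10.1]
gripper_width: 12.3
```

```bash
python3 top.py 5 | grep -A2 -E "^t |scene|wrist"
```

```text
t 11.28 tcp [ 574.8 -283.9  101.2] xaxis [ 0.    -0.003 -1.   ] jawdeg -71.3 F [-8.3  2.8 10.1] T [0.71 0.62 0.25] w 12.3 q [-0.55  0.34  1.33 -0.    1.47  0.7 ]
scene
plate 1407 [array([ 575.3, -282.8]), array([181.7, 110.2]), np.float64(19.4)] [-1.6000e-02 -2.4000e-02  7.2606e+01]
handle 176 [array([ 574.9, -285.4]), array([59.5, 38.7]), np.float64(50.5)] [-6.70000e-02 -5.40000e-02  1.24165e+02]
--
wrist
plate 20047 [array([ 595.9, -275.7]), array([135.6, 110. ]), np.float64(19.2)] [-3.6000e-02 -2.1000e-02  7.3134e+01]
handle 4577 [array([ 575. , -282.1]), array([37.7, 62.1]), np.float64(88.9)] [-5.60000e-02 -1.60000e-02  1.24246e+02]
```

Emit:
step_arm(
  targets=[
    [1, 0, 0.001, -0.003, 0],
    [1, 0, 0, -0.003, 0],
  ],
)

```text
time_s: 11.68
tool_pos: [574.9, -284.0, 101.2]
eef_rot: [2.044, 0.329, -2.039]
contact_force: [-7.4, 1.7, 9.1]
gripper_width: 12.5
```

```bash
python3 - <<'E'
from h import *;from st import st
st();im,d=bot.grab_frame("wrist");cal=bot.calibration("wrist");P,_=world("wrist",d,np.ones(d.shape,bool),cal)
u=np.array([np.cos(.33),np.sin(.33)]);v=np.array([-u[1],u[0]])
q=P[:,:2]-(574.5,-282.5);a=q@u;b=q@v
k=(abs(b)<20)&(abs(abs(a)-60)>16)&(P[:,2]>60)&(P[:,2]<90)
for lo in range(-80,80,8):
    j=k&(a>=lo)&(a<lo+8)
    if j.sum()>10: print(lo,j.sum(),np.median(P[j,2]).round(1))
E
```

```text
t 11.68 tcp [ 574.9 -284.   101.2] xaxis [ 0.004 -0.007 -1.   ] jawdeg -71.3 F [-7.4  1.7  9.1] T [0.78 0.54 0.22] w 12.5 q [-0.55  0.34  1.33 -0.    1.46  0.7 ]
-80 105 74.3
-16 18 73.2
-8 225 73.1
0 393 73.1
8 435 72.8
16 535 72.8
24 801 72.9
32 908 72.7
40 464 72.5
72 426 71.6
```

The plate top runs from 71.6 to 74.3 mm over its length (73 when docked), so it is practically flat and supported. Releasing.

Emit:
step_arm(
  targets=[
    [0.85, 0, 0, 0, 0],
    [0.7, 0, 0, 0, 0],
    [0.4, 0, 0, 0, 0],
    [0, 0, 0, 0, 0],
    [0, 0, 0, 0, 0],
    [0, 0, 0, 0, 0],
  ],
)

```text
time_s: 12.48
tool_pos: [577.0, -284.4, 101.4]
eef_rot: [2.048, 0.327, -2.033]
contact_force: [-0.1, 0.1, -0.5]
gripper_width: 85.4
```

Emit:
step_arm(
  targets=[
    [0, 0, 0, 0.01, 0],
    [0, 0, 0, 0.02, 0],
    [0, 0, 0, 0.04, 0],
    [0, 0, 0, 0.04, 0],
    [0, 0, 0, 0.04, 0],
    [0, 0, 0, 0.02, 0],
    [0, 0, 0, 0, 0],
  ],
)

```text
time_s: 13.35
tool_pos: [576.0, -283.9, 280.9]
eef_rot: [2.05, 0.324, -2.029]
contact_force: [1.0, -0.2, 0.2]
gripper_width: 85.0
```

```bash
python3 - <<'E'
from h import *;from st import st
st()
for c in ["wrist","scene"]:
    cal=bot.calibration(c);im,d=bot.grab_frame(c);P,_=world(c,d,np.ones(d.shape,bool),cal)
    u=np.array([np.cos(.333),np.sin(.333)]);v=np.array([-u[1],u[0]])
    q=P[:,:2]-(574.5,-282.5);a=q@u;b=q@v
    k=(abs(b)<20)&(abs(abs(a)-60)>16)&(P[:,2]>60)&(P[:,2]<90)
    print(c,[(lo,np.median(P[k&(a>=lo)&(a<lo+8),2]).round(1)) for lo in range(-80,80,8) if (k&(a>=lo)&(a<lo+8)).sum()>8])
    k=(np.hypot(a,b)<50)&(P[:,2]>115)&(P[:,2]<135);print([np.round(x,1) for x in cv2.minAreaRect(P[k][:,:2].astype(np.float32))],np.median(P[k,2]))
    cv2.imwrite(f"pics/{c}6.png",im[:,:,::-1])
a=cv2.imread("pics/scene6.png")[100:220,140:310];b=cv2.imread("pics/wrist6.png")
cv2.imwrite("pics/v6.png",np.hstack([cv2.resize(a,(384,384),interpolation=2),cv2.resize(b,(416,384))]))
E
```

```text
t 13.35 tcp [ 576.  -283.9  280.9] xaxis [ 0.012 -0.01  -1.   ] jawdeg -71.3 F [ 1.  -0.2  0.2] T [-0.01  0.01  0.04] w 85.0 q [-0.54  0.28  1.05 -0.    1.8   0.7 ]
wrist [(-80, np.float64(71.7)), (-48, np.float64(71.7)), (-40, np.float64(71.9)), (-32, np.float64(71.7)), (-24, np.float64(72.1)), (-16, np.float64(72.2)), (-8, np.float64(72.2)), (0, np.float64(72.1)), (8, np.float64(72.2)), (16, np.float64(72.1)), (24, np.float64(72.2)), (32, np.float64(72.1)), (40, np.float64(72.0)), (72, np.float64(71.9))]
[array([ 573.5, -284.4]), array([63.7, 13.4]), np.float64(18.9)] 123.77978791533528
scene [(-80, np.float64(73.4)), (-40, np.float64(73.8)), (-32, np.float64(74.2)), (-24, np.float64(73.5)), (-16, np.float64(73.7)), (-8, np.float64(73.3)), (0, np.float64(73.7)), (8, np.float64(72.6)), (16, np.float64(73.2)), (24, np.float64(75.0)), (32, np.float64(73.2)), (40, np.float64(73.4)), (72, np.float64(68.5))]
[array([ 574.9, -284.3]), array([64.2, 14. ]), np.float64(19.5)] 124.85060842517453
```

View pics/v6.png

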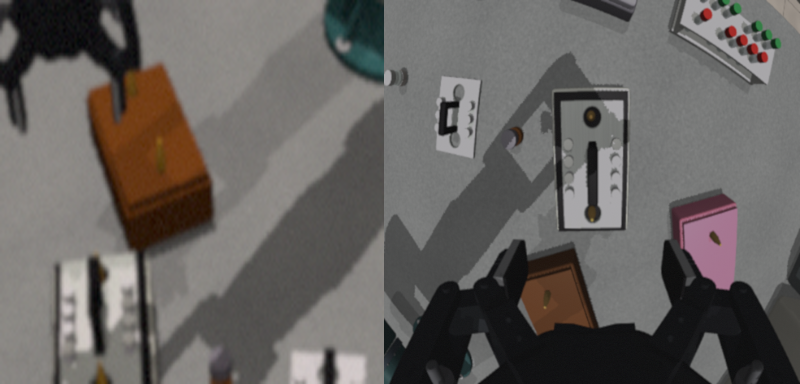

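The carrier lies flat. Both dowels show through its holes in the wrist view at (591,117) and (592,213). The short carrier hasn't moved, and the gripper is clear. Handing in.

```bash
python3 -c "
from rig import bot
print(bot.sign_off())"
```

```text
the job is handed in; nothing more can be done
None
```

The longer carrier is docked on the black-and-white mixer and released, and the job was handed in at about 13.5 s of the 43 s.

- **What I did:** I gripped it by the handle, carried it over the jars and turned it 9° to match the mixer. I lowered it slowly over both dowels, pressed it flat with about 10 N vertically at most, then let go and retreated.
- **Last checks:** In the last wrist picture both dowels show through the holes. The wrist depth puts the plate top level within 0.5 mm along its length, at about 72 mm. The handle sits at about (574, -284) with yaw about 19°, matching the mixer. The short carrier looks undisturbed in the wrist view, though I did not measure it again.
- **What disagreed:** The scene camera's depths on the plate were noisier. They read 73–75 mm, with one outlier of 68.5 mm near the +x end. The wrist camera did not confirm that outlier. The carrier was also pitched about 3° while held, and it levelled out when pressed on the deck and released.

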